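Set the depth stop of a plunge router

TASK

The router stands on the board with its bit just touching the wood. Screw its red depth-stop knob down (clockwise from above) until the stem is fully seated on its stop, then back it off exactly three clicks, which sets a 6 mm deep cut, and let go. Leave the caliper, the tape measure and the pencil where they lie.

Things in the scene. Friction and masses are not known exactly. Their poses are not given: they have to be found in the camera images.
- router: teal cordless plunge router, black battery on top, a handle at each side, held fast on the board. Base ring 156 mm across, 254 mm over the handles, battery top 193 mm above the origin. Origin: centre of the base's underside, on the board's top, 18 mm above the table; z up, handles along +y and -y. The depth-stop stem stands upright at (-52, -34) mm in this frame.
- knob_grip (a point): on the upright axis of the red depth-stop knob at half its height; rises, falls and turns with it. Knob: red ribbed cylinder, diameter 38 mm, 24 mm high, white line on its flat top, on a 10 mm thick upright steel stem, standing above all else of the router. With the stem seated this point is 252 mm above the table; otherwise higher by depth_stem.
- depth_stem (a joint): height of the stem above its stop in m: 0 = seated on the stop (hard stop), 0.024 = highest; it starts somewhere between 0.007 and 0.015. Right-hand thread, 16 mm of travel a turn: clockwise from above lowers the knob, anticlockwise raises it. A small red pointer shows it on the white scale beside the stem, lowest tick = seated, 2 mm a tick, every third tick long.
- depth_knob (a joint): turn of the knob in rad, anticlockwise from above positive, 0 = seated; tied to depth_stem by 0.016 m per 2 pi. Eight clicks a turn, counted from the stop: one click is 0.785 rad or 2 mm of height. The clicks pull the free knob into the nearest seat; turning takes less than 0.1 N m.
- workpiece: light wooden board, 180 x 340 x 18 mm, fixed on the table under the router; origin at the centre of its underside, long side along its y
- caliper: steel caliper, 58 x 200 x 10 mm, lying loose on the table to the left of the board; origin at the centre of its underside
- tape_measure: yellow and black tape measure, 39 x 111 x 68 mm, loose on the table to the right of the board; origin at the centre of its underside
- carpenter_pencil: red flat pencil, 8 x 176 x 14 mm, lying loose on the left end of the board; origin at the centre of its underside

How it is judged:
On the way:
1. the stem is screwed down onto its stop (value of joint depth_stem below 0.0007 m), for 0.2 s.
At the end, for the whole second after the job is handed in: after having been seated, the stem stands at rest three clicks (6 mm, plus or minus 0.8 mm) above its stop, with the knob let go (value of joint depth_stem between 0.0052 and 0.0068 m and velocity of joint depth_stem between -0.002 and 0.002 m/s); the robot touches nothing.
It fails at once if the caliper is moved more than 30 mm (distance of caliper from where it was at the start of the episode above 0.03 m).
It fails at once if the tape measure is moved more than 30 mm (distance of tape_measure from where it was at the start of the episode above 0.03 m).
It fails at once if the pencil is moved more than 30 mm (distance of carpenter_pencil from where it was at the start of the episode above 0.03 m).
It also fails if it takes over 72 s, if anything falls off the work surface, if the arm or the gripper's body presses on something with over 40 N, if the wrist force passes 120 N, or if a joint passes its speed limit or range.

ROBOT

A 6-joint arm with a two-finger parallel gripper is mounted at the origin on the work surface; the furniture and walls round the work are solid. World frame = base frame: x ahead of the robot, y to its left, z up, the work surface at z = 0. Lengths are in m, angles in rad, forces in N, time in s.
With the tool pointing down it reaches from about 0.325 to 0.85 m from the base axis. Payload 4.4 kg.
Tool frame: the origin (TCP) lies on the centre line of the jaws, within the pads' length; the fingertips stand 8 mm ahead of it and the grasp point (between the pads) lies 11 mm behind it; z points along the fingers, y is the line along which they close (so a half turn about z gives the same grasp; the last joint's range is limited). The gripper opens to 94 mm and grips with 3 to 60 N. Pads are 16 mm wide; open, the fingers measure 119 mm over their backs; the gripper's body (75 mm by 177 mm) begins 78 mm behind the grasp point.
Start: joints at [1.153, 0.207, 1.542, -0, 1.393, -0.15], TCP at [0.152, 0.555, 0.213] pointing down, gripper open.
Joint ranges: [-2.73, 2.73], [-0.86, 2.22], [0.23, 2.46], [-1.11, 4.25], [0.08, 2.63], [-2.82, 2.82]. Speed limits (rad/s): [2.79, 2.79, 3.14, 3.14, 3.14, 3.14].

INTERFACE

Orientations are given as a unit quaternion [x, y, z, w].
In Python, from station import bot, capture, sign_off gives the robot as it stands.
- The arm moves only by the tool move_arm, never from a script. Its argument "commands" is a list of rows, each a list of 5 numbers: the shift along the tool's x, y, z scaled (see below), then the turn about the tool's z scaled (see below), then the closure, from -1 (fully open) to 1 (shut). A call has 1 to 10 rows; each row is the pose to reach, as a shift and turn from the pose commanded when the call began, along the tool's axes at that moment; what a row does not reach only later rows make up. The controller multiplies each number of a shift by 0.2 m and each number of a turn by 90 degrees. A row lasts 1/10 s, in which the tool goes at most 50 mm and 8.59 degrees, less where a joint would pass 70% of its speed; a pose out of reach is approached as far as the arm can. A call with a number of a shift or a turn outside -1 to 1 is refused whole. A call with a gripper value outside its range is refused whole. The fingers move at their own pace and stop on an object; the grip force is fixed at half the most. Time passes only in rows, so rows that repeat a pose let the fingers close. It gives the time, the measured TCP pose, the force, the opening and the grip force at its end, in the units of the state.
- bot.get_state(): the state, without advancing time (a new reading comes with each control period).
- capture(name): name is "scene" or "top"; returns a dict with "img" (480x640x3 uint8, red, green, blue), "fov_y" (degrees; the focal length in pixels is half the picture's height over the tangent of half this angle, whatever the lens; pixels are square), "cx", "cy" (the principal point, pixels), "k1" (the pictures are not rectified: a ray, as slopes to the right and down, at radius r is drawn at 1 + k1 r^2 times it, then the intrinsics apply), "R" (3x3) and "t" (3): a world point X has camera coordinates R X + t. Camera axes: x right, y down, z forward; pixel columns grow to the right and rows downward; lengths in m; the calibration is good to about 2 mm. A picture is of the moment at which its call begins. There is no depth.
- sign_off(): hands the job in; it is judged then, once.
The state is a dict: "clock": time; "qpos": joint angles; "joint_vel": joint speeds; "effort": joint torques, N m; "eef_pos": TCP position; "tcp_rot": TCP orientation; "contact_force": force on the tool from outside, world axes, zero at the start; "moment": the same for the moment, N m; "gripper_width": opening from 0.0 (shut) to 1.0 (fully open); "finger_force": force on a finger pad.
Only numpy, scipy, OpenCV 4.12 (cv2) and the standard library are available. Lean on these libraries where they do the work, as an engineer would, in place of code of your own. Each camera call takes 0.05 s, during which the arm holds its last target. There are 200 camera calls.

## Working session

There is one attempt and no reset: what is moved stays moved. The work goes in short steps, Python scripts to look and compute and a tool call to move; the robot and the scene stay as the last step left them, time stands still between calls to the robot, and variables do not carry over. Pictures are saved under pics/ and viewed, at most 10 in all, crops included, and the job is handed in when it is done.

Besides the shell and the picture viewer there is one more tool, called after "Call:" as name(argument=value, ...) on one line, values as JSON. move_arm: Moves the arm, as the interface text tells. Shifts and turns lie within -1 to 1; 1 stands for 0.2 m of shift or 90 degrees of turn. Its arguments: {"type":"object","properties":{"commands":{"type":"array","items":{"type":"array","items":{"type":"number","minimum":-1,"maximum":1}}}},"required":["commands"]}

```bash
mkdir -p pics; cat > h.py <<'E'
import numpy as np, cv2
from station import bot, capture, sign_off
def K(c):
    f=240/np.tan(np.radians(c["fov_y"])/2); return np.array([[f,0,c["cx"]],[0,f,c["cy"]],[0,0,1]])
def ray(c,p):
    x=cv2.undistortPoints(np.array([[p]],float),K(c),np.array([c["k1"],0,0,0.]))[0,0]
    R=np.array(c["R"]);t=np.array(c["t"]); return -R.T@t, R.T@np.array([x[0],x[1],1])
def onz(c,p,z):
    o,d=ray(c,p); return o+d*(z-o[2])/d[2]
def proj(c,X):
    return cv2.projectPoints(np.array([X],float),cv2.Rodrigues(np.array(c["R"]))[0],np.array(c["t"],float),K(c),np.array([c["k1"],0,0,0.]))[0][0,0]
def save(c,n): cv2.imwrite("pics/"+n,cv2.cvtColor(c["img"],cv2.COLOR_RGB2BGR))
def red(c):
    h=cv2.cvtColor(c["img"],cv2.COLOR_RGB2HSV); return (((h[...,0]<8)|(h[...,0]>172))&(h[...,1]>150)&(h[...,2]>70)).astype(np.uint8)
E
python3 - <<'E'
from h import *
for n in("scene","top"):
    c=capture(n); save(c,n+"0.png"); print(n,c["fov_y"],c["k1"],-np.array(c["R"]).T@c["t"])
    m,l,s,ce=cv2.connectedComponentsWithStats(red(c))
    for i in range(1,m):
        if s[i,4]>25: print(s[i],ce[i],onz(c,ce[i],.27))
print(bot.get_state())
E
```

```text
scene 47.23301534154327 -0.07736277843766157 [-0.04270669  1.18317752  0.95289958]
[  0   0  32  14 339] [13.56932153  5.1740413 ] [ 3.98122575 -1.73880473  0.27      ]
[194  13  16  24  76] [197.55263158  23.27631579] [ 2.15953209 -1.66100809  0.27      ]
[135  14  19  20 245] [143.50612245  23.11836735] [ 2.48410204 -1.53590293  0.27      ]
[157  14   8   5  38] [160.34210526  15.89473684] [ 2.54211313 -1.76645734  0.27      ]
[261  29  12  18 119] [268.01680672  36.24369748] [ 1.57584903 -1.52583851  0.27      ]
[364 163  14  12 139] [370.64748201 168.62589928] [ 0.44397837 -0.17360767  0.27      ]
[292 260  51  17 221] [316.85972851 267.69230769] [0.37087997 0.3315235  0.27      ]
top 45.79196979373108 -0.14211143978918842 [0.25326958 0.0592608  1.35285459]
[347 220   3  65 131] [348.48854962 251.75572519] [0.47326645 0.03166668 0.27      ]
[452 259  20  22 280] [461.475      269.66785714] [ 0.45135145 -0.19000713  0.27      ]
[630 357  10  37 270] [635.1962963  378.46296296] [ 0.25494599 -0.54419655  0.27      ]
{'clock': 0.1, 'qpos': array([ 1.15253163e+00,  2.07328876e-01,  1.54276871e+00, -2.35452637e-05,
        1.39350403e+00, -1.50480503e-01]), 'joint_vel': array([-6.53567739e-04, -6.45782840e-04, -4.60914765e-03,  1.77392479e-03,
       -8.21015697e-05, -1.74933652e-04]), 'effort': array([ 2.32120192e-04, -3.71859276e+01, -2.82296330e+01,  7.00172991e-02,
        3.11366958e-02, -8.29495389e-05]), 'eef_pos': array([0.1518636 , 0.5538605 , 0.21243036]), 'tcp_rot': array([ 1.33490271e-01,  9.91049615e-01, -9.67392291e-04, -2.70692632e-04]), 'contact_force': array([-1.43431465, -0.51034171,  0.36751271]), 'moment': array([-0.03304475,  0.01114203,  0.01914482]), 'finger_force': 0.0, 'gripper_width': 0.9955229500480386}
```

View pics/scene0.png

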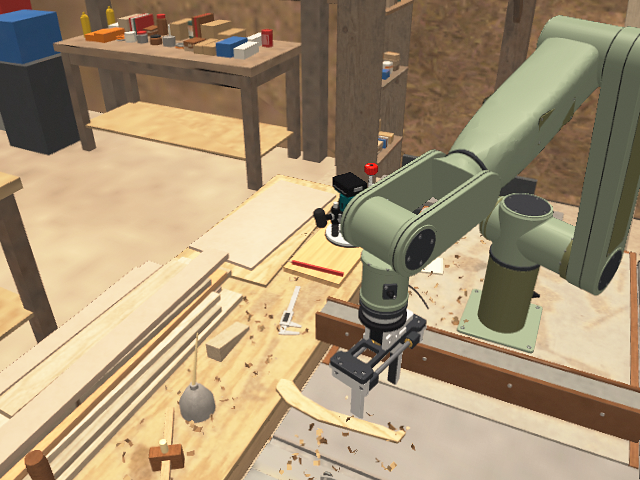

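View pics/top0.png

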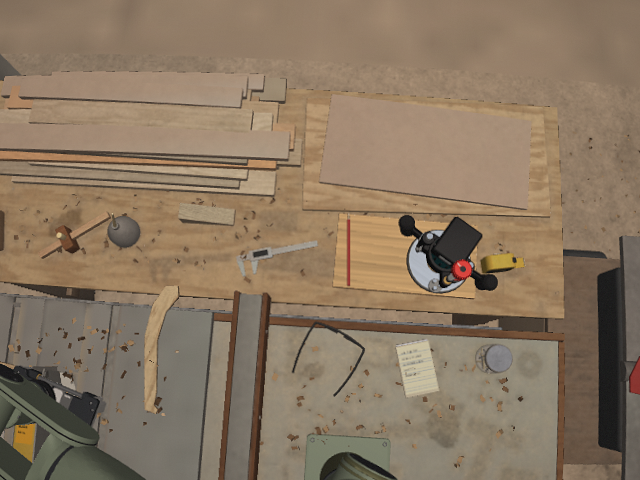

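The top view shows the red knob at about (461,269), with the tape measure to its right at (503,262). In the scene view the knob is at (371,169). The two rays meet near (0.450, -0.189, 0.262), so the stem is about 10 mm up. I'll lift the arm and travel round to it.

Call:
move_arm(commands=[[0,0,-0.25,0,-1],[0,0,-0.5,0,-1],[0,0,-0.7,0,-1],[-0.25,-0.1,-0.7,0,-1],[-0.5,-0.2,-0.7,0,-1],[-0.7,-0.3,-0.7,0,-1],[-0.85,-0.4,-0.7,0,-1],[-0.95,-0.6,-0.7,0,-1],[-1,-0.8,-0.7,0,-1],[-1,-1,-0.7,0,-1]])

```text
clock: 1.1
eef_pos: [0.2925, 0.3066, 0.3526]
tcp_rot: [0.134, 0.991, -0.001, -0.0]
contact_force: [0.3, 0.1, 0.5]
gripper_width: 0.998
finger_force: 0.0
```

Call:
move_arm(commands=[[-0.2,-0.13,0,0,-1],[-0.4,-0.27,0,0,-1],[-0.55,-0.4,0,0,-1],[-0.7,-0.53,0,0,-1],[-0.8,-0.6,0,0,-1],[-0.9,-0.68,0,0,-1],[-0.9,-0.85,0,0,-1],[-0.9,-1,0,0,-1],[-0.9,-1,0,0,-1]])

```text
clock: 2.0
eef_pos: [0.4121, 0.0658, 0.3529]
tcp_rot: [0.136, 0.991, -0.001, -0.001]
contact_force: [0.4, 0.1, 0.7]
gripper_width: 1.003
finger_force: 0.0
```

Call:
move_arm(commands=[[0,-0.2,0,-0.09,-1],[0,-0.4,0,-0.18,-1],[0,-0.6,0,-0.27,-1],[0,-0.8,0,-0.36,-1],[0,-1,0,-0.45,-1],[0,-1,0,-0.54,-1],[0,-1,0,-0.58,-1],[0,-1,0,-0.58,-1]])

```text
clock: 2.8
eef_pos: [0.3599, -0.1246, 0.3532]
tcp_rot: [-0.316, 0.949, 0.0, 0.0]
contact_force: [0.5, -0.7, -0.2]
gripper_width: 0.997
finger_force: 0.0
```

```bash
cat >> h.py <<'E'
def rel(x,y,z):
    from scipy.spatial.transform import Rotation as Ro
    s=bot.get_state(); d=Ro.from_quat(s["tcp_rot"]).inv().apply(np.array([x,y,z])-s["eef_pos"])/.2
    print("clock",s["clock"],"q",s["qpos"].round(2),"p",s["eef_pos"].round(4),"rel",d.round(3))
E
python3 -c "
from h import *
rel(.4505,-.189,.33)"
```

```text
clock 2.8 q [-0.56 -0.3   1.75  0.    1.7  -2.77] p [ 0.3599 -0.1246  0.3532] rel [-0.17  -0.529  0.115]
```

Call:
move_arm(commands=[[0,0,0,0.08,-1],[-0.05,-0.15,0.03,0.1,-1],[-0.1,-0.3,0.06,0.1,-1],[-0.17,-0.45,0.1,0.1,-1],[-0.17,-0.53,0.115,0.1,-1],[-0.17,-0.53,0.115,0.1,-1]])

```text
clock: 3.4
eef_pos: [0.4515, -0.1889, 0.3288]
tcp_rot: [-0.24, 0.971, 0.001, -0.001]
contact_force: [-0.8, 0.2, -1.2]
gripper_width: 1.001
finger_force: 0.0
```

```bash
python3 - <<'E'
from h import *
a=capture("scene"); b=capture("top")
rel(.4505,-.189,.252)
ims=[]
for c,(u,v) in ((a,(370,168)),(b,(461,269))):
    i=c["img"][v-45:v+45,u-50:u+50]; ims.append(cv2.resize(i,(400,360),interpolation=cv2.INTER_CUBIC))
cv2.imwrite("pics/c1.png",np.hstack(ims)[...,::-1])
E
```

```text
clock 3.5 q [-0.57 -0.05  1.58  0.    1.61 -2.63] p [ 0.4506 -0.1881  0.3301] rel [ 0.002 -0.004  0.39 ]
```

View pics/c1.png

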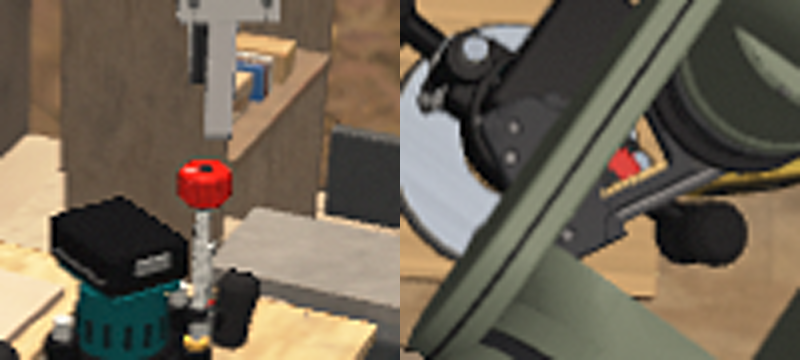

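The left crop shows the knob at (204,183), free on its stem, with the fingers above it. The arm hides most of it in the top crop. I'll descend and grip.

Call:
move_arm(commands=[[0,0,0.1,0,-1],[0,0,0.2,0,-1],[0,0,0.3,0,-1],[0,0,0.39,0,-1],[0,0,0.39,0,-1],[0,0,0.39,0,-0.2],[0,0,0.39,0,0.2],[0,0,0.39,0,1],[0,0,0.39,0,1],[0,0,0.39,0,1]])

```text
clock: 4.5
eef_pos: [0.4509, -0.1892, 0.253]
tcp_rot: [-0.241, 0.971, -0.0, 0.0]
contact_force: [-0.8, 0.0, -0.2]
gripper_width: 0.612
finger_force: 0.0
```

Call:
move_arm(commands=[[0,0,0,0,1],[0,0,0,0,1],[0,0,0,0,1]])

```text
clock: 4.8
eef_pos: [0.4515, -0.1907, 0.2526]
tcp_rot: [-0.241, 0.971, -0.002, 0.001]
contact_force: [2.9, -5.4, -2.8]
gripper_width: 0.397
finger_force: 30.0
```

```bash
python3 -c "
from h import *
s=bot.get_state(); print(s['clock'],s['qpos'].round(2),s['eef_pos'].round(4),s['contact_force'].round(2),s['moment'].round(3),s['gripper_width'],s['finger_force'])
c=capture('scene'); i=c['img'][145:235,330:430]; cv2.imwrite('pics/c2.png',cv2.resize(i,(600,540),interpolation=cv2.INTER_CUBIC)[...,::-1])"
```

```text
4.8 [-0.58 -0.01  1.7  -0.    1.45 -2.63] [ 0.4515 -0.1907  0.2526] [ 2.93 -5.41 -2.82] [-0.591 -0.393 -0.006] 0.3972969372140528 29.999379515647888
```

View pics/c2.png

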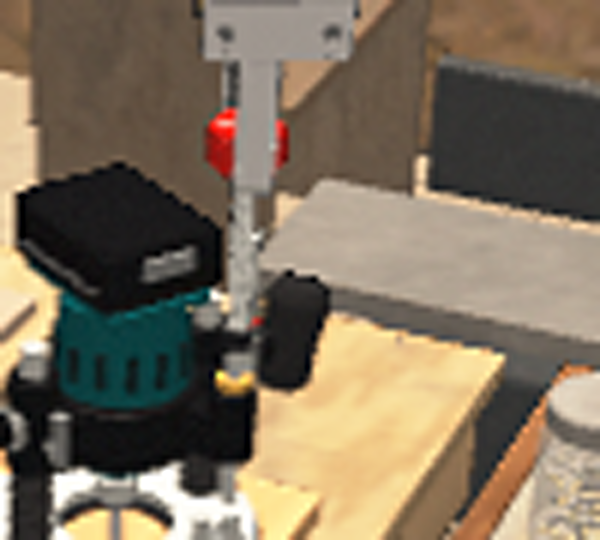

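The fingers hold the knob at 37 mm opening and 30 N, and the pointer at (255,322) is above the lowest ticks. I'll turn it clockwise and lower with it.

Call:
move_arm(commands=[[0,-0.01,0.002,0.09,1],[0,-0.01,0.004,0.18,1],[0,-0.01,0.005,0.27,1],[0,-0.01,0.007,0.36,1],[0,-0.01,0.009,0.45,1],[0,-0.01,0.011,0.54,1],[0,-0.01,0.013,0.63,1],[0,-0.01,0.014,0.72,1],[0,-0.01,0.016,0.81,1],[0,-0.01,0.018,0.9,1]])

```text
clock: 5.85
eef_pos: [0.452, -0.1912, 0.2489]
tcp_rot: [0.45, 0.893, 0.0, 0.001]
contact_force: [1.0, -0.3, -0.6]
gripper_width: 0.399
finger_force: 30.0
```

```bash
cat > st.py <<'E'
from h import *
s=bot.get_state(); print(s['clock'],s['qpos'].round(3),s['eef_pos'].round(4),s['contact_force'].round(2),s['moment'].round(3),s['gripper_width'],s['finger_force'])
E
python3 st.py
```

```text
5.85 [-0.577 -0.003  1.698  0.     1.446 -1.214] [ 0.452  -0.1912  0.2489] [ 1.02 -0.33 -0.58] [-0.12  -0.233 -0.05 ] 0.39923482364611773 29.994735717773438
```

Call:
move_arm(commands=[[0,0,0.002,0.09,1],[0,0,0.004,0.18,1],[0,0,0.005,0.27,1],[0,0,0.007,0.36,1],[0,0,0.009,0.45,1],[0,0,0.011,0.54,1],[0,0,0.013,0.63,1],[0,0,0.014,0.72,1],[0,0,0.016,0.81,1],[0,0,0.018,0.9,1]])

```text
clock: 6.85
eef_pos: [0.4521, -0.1914, 0.2454]
tcp_rot: [0.922, 0.387, 0.0, 0.001]
contact_force: [0.8, -1.1, -1.1]
gripper_width: 0.394
finger_force: 30.0
```

```bash
cat >> st.py <<'E'
c=capture('scene')
m,l,S,ce=cv2.connectedComponentsWithStats(red(c)[145:235,330:430])
for i in range(1,m): print(S[i],ce[i].round(1))
import sys
if len(sys.argv)>1: i=c['img'][145:235,330:430]; cv2.imwrite('pics/'+sys.argv[1],cv2.resize(i,(600,540),interpolation=cv2.INTER_CUBIC)[...,::-1])
E
python3 st.py c3.png
```

```text
6.85 [-5.770e-01 -1.000e-03  1.702e+00 -0.000e+00  1.438e+00  2.000e-01] [ 0.4521 -0.1914  0.2454] [ 0.85 -1.14 -1.14] [-0.366 -0.134 -0.024] 0.394267266657941 29.994505047798157
[34 20  7 12 72] [37.3 25.6]
[42 55  2  1  2] [42.5 55. ]
```

View pics/c3.png

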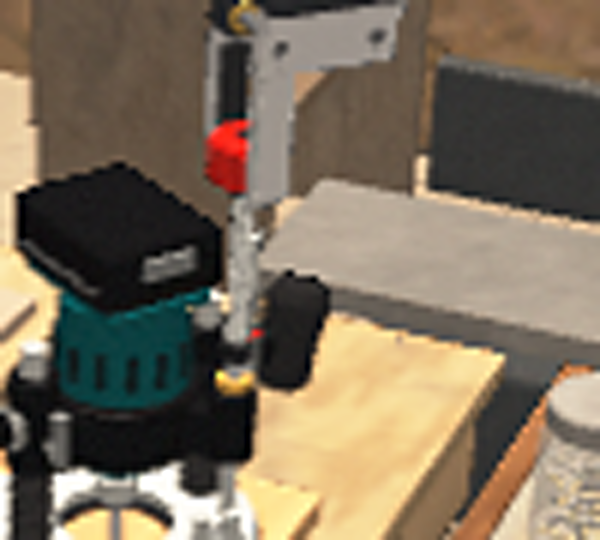

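The knob and pointer have dropped by about 7 mm; the pointer went from row 322 to 333 in the enlarged crop. I'll carry on in smaller steps and watch the moment for the stop.

Call:
move_arm(commands=[[0,0,0.002,0.08,1],[0,0,0.003,0.16,1],[0,0,0.005,0.24,1],[0,0,0.005,0.24,1]])

```text
clock: 7.3
eef_pos: [0.4521, -0.1914, 0.2444]
tcp_rot: [0.977, 0.211, 0.001, 0.001]
contact_force: [1.3, -0.5, -1.1]
gripper_width: 0.398
finger_force: 30.0
```

```bash
python3 st.py
```

```text
7.3 [-0.577  0.     1.704 -0.     1.436  0.569] [ 0.4521 -0.1914  0.2444] [ 1.3  -0.51 -1.13] [-0.579 -0.319  0.04 ] 0.3978408812380701 30.00094771385193
[34 21  4 11 38] [35.7 26. ]
[45 22  3  9 18] [45.9 25.7]
```

Call:
move_arm(commands=[[0,0,0.002,0.08,1],[0,0,0.003,0.16,1],[0,0,0.005,0.24,1],[0,0,0.005,0.24,1]])

```text
clock: 7.75
eef_pos: [0.452, -0.1914, 0.2435]
tcp_rot: [1.0, 0.025, 0.001, 0.001]
contact_force: [2.0, -1.0, -1.5]
gripper_width: 0.399
finger_force: 30.0
```

```bash
python3 st.py
```

```text
7.75 [-5.770e-01  1.000e-03  1.705e+00 -0.000e+00  1.434e+00  9.450e-01] [ 0.452  -0.1914  0.2435] [ 2.03 -1.02 -1.46] [-0.648 -0.283 -0.041] 0.39918889123935325 30.000881552696228
[42 21  6 12 58] [44.1 26.3]
[34 24  1  1  1] [34. 24.]
[34 26  1  1  1] [34. 26.]
```

Call:
move_arm(commands=[[0,0,0.002,0.08,1],[0,0,0.003,0.16,1],[0,0,0.003,0.16,1]])

```text
clock: 8.1
eef_pos: [0.4519, -0.1914, 0.2428]
tcp_rot: [0.995, -0.1, 0.0, 0.001]
contact_force: [2.5, -2.6, -1.0]
gripper_width: 0.399
finger_force: 30.0
```

```bash
python3 st.py|head -1
```

```text
8.1 [-5.770e-01  1.000e-03  1.706e+00 -1.000e-03  1.433e+00  1.195e+00] [ 0.4519 -0.1914  0.2428] [ 2.54 -2.61 -0.95] [-0.752 -0.266 -0.095] 0.3991153549707471 30.00091016292572
```

Call:
move_arm(commands=[[0,0,0.002,0.08,1],[0,0,0.003,0.16,1],[0,0,0.003,0.16,1]])

```text
clock: 8.45
eef_pos: [0.45, -0.1902, 0.2425]
tcp_rot: [0.974, -0.224, -0.002, -0.0]
contact_force: [-4.7, 0.2, 5.1]
gripper_width: 0.402
finger_force: 30.0
```

```bash
python3 st.py|head -1
```

```text
8.45 [-5.770e-01  0.000e+00  1.707e+00 -1.000e-03  1.438e+00  1.447e+00] [ 0.45   -0.1902  0.2425] [-4.75  0.18  5.06] [-0.04   0.943 -0.077] 0.40224785437423494 30.001873075962067
```

Call:
move_arm(commands=[[0,0,0.002,0.08,1],[0,0,0.003,0.16,1],[0,0,0.003,0.16,1]])

```text
clock: 8.8
eef_pos: [0.4512, -0.1905, 0.2425]
tcp_rot: [0.939, -0.345, -0.0, -0.0]
contact_force: [-2.2, 1.1, 6.5]
gripper_width: 0.396
finger_force: 30.0
```

```bash
python3 st.py|head -1
```

```text
8.8 [-5.760e-01  1.000e-03  1.707e+00  0.000e+00  1.435e+00  1.699e+00] [ 0.4512 -0.1905  0.2425] [-2.21  1.08  6.47] [0.001 0.536 0.009] 0.39587798752403147 30.001960694789886
```

Call:
move_arm(commands=[[0,0,0,0.08,1],[0,0,0,0.16,1],[0,0,0,0.24,1],[0,0,0,0.24,1]])

```text
clock: 9.25
eef_pos: [0.4517, -0.1906, 0.2425]
tcp_rot: [0.858, -0.514, 0.0, -0.0]
contact_force: [-0.6, -0.0, 6.4]
gripper_width: 0.402
finger_force: 30.0
```

```bash
python3 st.py|head -1
```

```text
9.25 [-5.760e-01  1.000e-03  1.707e+00  1.000e-03  1.434e+00  2.075e+00] [ 0.4517 -0.1906  0.2425] [-0.6  -0.04  6.37] [ 0.027  0.332 -0.038] 0.4018579322904689 30.00199556350708
```

Call:
move_arm(commands=[[0,0,0,0,0.2],[0,0,0,0,-0.3],[0,0,0,0,-1],[0,0,0,0,-1],[0,0,0,0,-1],[0,0,-0.2,0,-1],[0,0,-0.4,0,-1],[0,0,-0.5,0,-1],[0,0,-0.5,0,-1]])

```text
clock: 10.2
eef_pos: [0.4532, -0.1918, 0.3453]
tcp_rot: [0.857, -0.516, 0.004, 0.0]
contact_force: [0.1, 0.7, 0.9]
gripper_width: 0.997
finger_force: 0.0
```

```bash
python3 - <<'E'
from h import *
rel(.32,-.02,.35)
a=capture("scene"); b=capture("top")
ims=[]
for c,(u,v) in ((a,(370,172)),(b,(461,269))):
    i=c["img"][v-45:v+45,u-50:u+50]; ims.append(cv2.resize(i,(400,360),interpolation=cv2.INTER_CUBIC))
cv2.imwrite("pics/c4.png",np.hstack(ims)[...,::-1])
E
```

```text
clock 10.2 q [-0.58 -0.05  1.55  0.    1.63  2.08] p [ 0.4532 -0.1918  0.3453] rel [-1.071  0.186 -0.031]
```

View pics/c4.png

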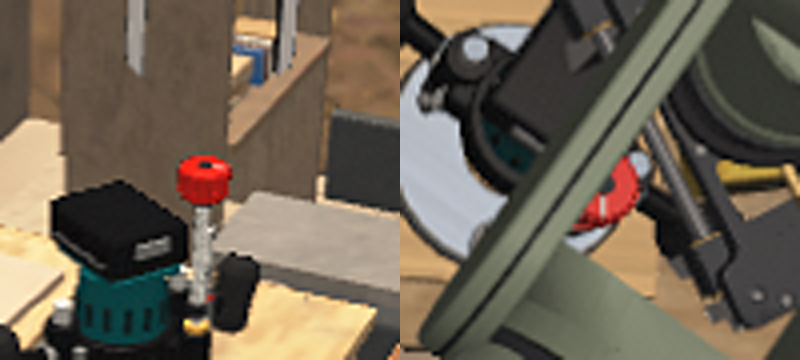

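The left crop shows the knob lower, about 3.3 px or 10 mm, with the pointer at the bottom of the scale (210,297). The arm still hides the knob's top, so I'll move aside to read the white line and confirm it is seated.

Call:
move_arm(commands=[[-0.2,0.03,0,0,-1],[-0.4,0.07,0,0,-1],[-0.6,0.1,0,0,-1],[-0.8,0.14,0,0,-1],[-1,0.18,0,0,-1],[-1,0.18,0,0,-1]])

```text
clock: 10.9
eef_pos: [0.3234, -0.0281, 0.3393]
tcp_rot: [0.858, -0.514, -0.002, -0.0]
contact_force: [0.3, 0.2, 0.1]
gripper_width: 1.0
finger_force: 0.0
```

```bash
cat > look.py <<'E'
from h import *
import sys
a=capture("scene"); b=capture("top")
m,l,s,ce=cv2.connectedComponentsWithStats(red(a)[150:190,350:390]); i=1+s[1:,4].argmax(); print("scene knob",s[i],ce[i]+[350,150])
m,l,s,ce=cv2.connectedComponentsWithStats(red(b)[240:300,430:490]); i=1+s[1:,4].argmax(); print("top knob",s[i],ce[i]+[430,240])
r0=cv2.imread("pics/top0.png")[254:284,446:476]; r1=b["img"][254:284,446:476,::-1]
cv2.imwrite("pics/"+sys.argv[1],np.hstack([cv2.resize(x,(390,390),interpolation=cv2.INTER_CUBIC) for x in(r0,r1)]))
rel(.4515,-.191,.35)
E
python3 look.py c5.png
```

```text
scene knob [ 14  16  10  12 100] [368.5  171.52]
top knob [ 20  20  21  21 281] [460.14234875 270.21708185]
clock 11.0 q [-0.36 -0.44  1.86 -0.    1.72  2.29] p [ 0.3256 -0.0304  0.3398] rel [ 1.004 -0.18  -0.052]
```

View pics/c5.png

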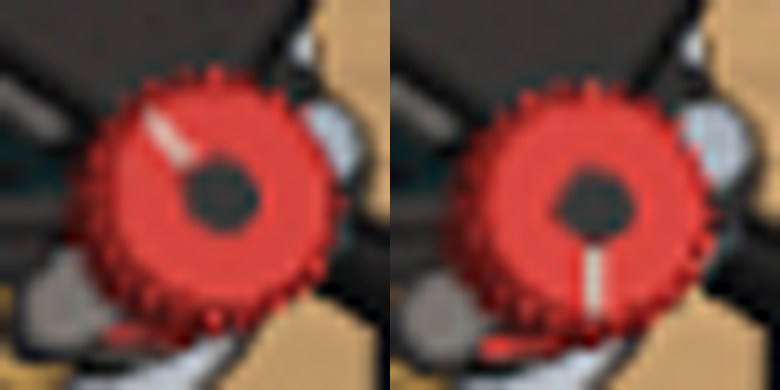

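The left crop (before) has the line at about 131°. The right one (now) has it pointing straight down at -90°. That is 221° clockwise, or 9.8 mm. The gripper then slipped a further 50° without turning the knob, so the stem is seated. Three clicks back should put the line at +45°, up and to the right.

Call:
move_arm(commands=[[0.2,-0.04,0,0,-1],[0.4,-0.07,0,0,-1],[0.6,-0.1,0,0,-1],[0.8,-0.14,0,0,-1],[1,-0.18,0,0,-1],[1,-0.18,0,0,-1],[1,-0.18,0,0,-1]])

```text
clock: 11.7
eef_pos: [0.4514, -0.1921, 0.3389]
tcp_rot: [0.856, -0.517, -0.003, -0.0]
contact_force: [-0.2, -0.4, -0.6]
gripper_width: 0.999
finger_force: 0.0
```

```bash
python3 -c "
from h import *
rel(.4518,-.191,.242)"
```

```text
clock 11.7 q [-0.58 -0.04  1.55 -0.    1.63  2.08] p [ 0.4514 -0.1921  0.3389] rel [-0.002 -0.005  0.484]
```

Call:
move_arm(commands=[[0,0,0.15,0,-1],[0,0,0.3,0,-1],[0,0,0.4,0,-1],[0,0,0.48,0,-1],[0,0,0.48,0,-1],[0,0,0.48,0,-0.2],[0,0,0.48,0,0.2],[0,0,0.48,0,1],[0,0,0.48,0,1],[0,0,0.48,0,1]])

```text
clock: 12.7
eef_pos: [0.4518, -0.191, 0.246]
tcp_rot: [0.857, -0.516, 0.001, 0.0]
contact_force: [-0.6, 0.1, 0.3]
gripper_width: 0.61
finger_force: 0.0
```

Call:
move_arm(commands=[[0,0,0,0,1],[0,0,0,0,1],[0,0,0,0,1],[0,0,0,0,1]])

```text
clock: 13.1
eef_pos: [0.4516, -0.1908, 0.2455]
tcp_rot: [0.857, -0.516, 0.0, -0.0]
contact_force: [0.9, 0.2, -0.2]
gripper_width: 0.397
finger_force: 30.0
```

```bash
python3 st.py|head -1
```

```text
13.1 [-5.770e-01 -1.000e-03  1.702e+00  0.000e+00  1.440e+00  2.079e+00] [ 0.4516 -0.1908  0.2455] [ 0.86  0.25 -0.21] [ 0.1    0.111 -0.041] 0.39683488959493535 30.000001788139343
```

Call:
move_arm(commands=[[0,0,-0.002,-0.09,1],[0,0,-0.004,-0.18,1],[0,0,-0.005,-0.27,1],[0,0,-0.007,-0.36,1],[0,0,-0.009,-0.45,1],[0,0,-0.011,-0.54,1],[0,0,-0.013,-0.63,1],[0,0,-0.014,-0.72,1],[0,0,-0.016,-0.81,1],[0,0,-0.018,-0.9,1]])

```text
clock: 14.15
eef_pos: [0.4514, -0.1916, 0.249]
tcp_rot: [0.986, 0.167, -0.0, 0.001]
contact_force: [0.1, -2.4, -1.0]
gripper_width: 0.396
finger_force: 30.0
```

Call:
move_arm(commands=[[0,0,-0.002,-0.09,1],[0,0,-0.004,-0.18,1],[0,0,-0.005,-0.27,1],[0,0,-0.007,-0.36,1],[0,0,-0.009,-0.45,1],[0,0,-0.011,-0.54,1],[0,0,-0.012,-0.6,1],[0,0,-0.012,-0.6,1],[0,0,-0.012,-0.6,1]])

```text
clock: 15.05
eef_pos: [0.4518, -0.1918, 0.2515]
tcp_rot: [0.805, 0.593, -0.0, 0.001]
contact_force: [1.1, -4.0, -2.2]
gripper_width: 0.398
finger_force: 30.0
```

```bash
python3 st.py|head -1
```

```text
15.05 [-5.770e-01 -5.000e-03  1.694e+00 -1.000e-03  1.451e+00 -2.750e-01] [ 0.4518 -0.1918  0.2515] [ 1.08 -4.04 -2.2 ] [-0.822 -0.144 -0.012] 0.39774336210016387 29.999618232250214
```

Call:
move_arm(commands=[[0,0,0,0,0.2],[0,0,0,0,-0.3],[0,0,0,0,-1],[0,0,0,0,-1],[0,0,0,0,-1],[0,0,-0.2,0,-1],[0,0,-0.4,0,-1],[0,0,-0.5,0,-1],[0,0,-0.5,0,-1]])

```text
clock: 16.0
eef_pos: [0.4532, -0.1916, 0.3555]
tcp_rot: [0.805, 0.594, 0.002, 0.004]
contact_force: [-0.1, -0.0, 0.7]
gripper_width: 0.995
finger_force: 0.0
```

Call:
move_arm(commands=[[0.12,-0.17,0,0,-1],[0.23,-0.34,0,0,-1],[0.35,-0.5,0,0,-1],[0.46,-0.67,0,0,-1],[0.58,-0.84,0,0,-1],[0.58,-0.84,0,0,-1],[0.58,-0.84,0,0,-1]])

```text
clock: 16.7
eef_pos: [0.3247, -0.03, 0.3503]
tcp_rot: [0.804, 0.594, -0.0, -0.0]
contact_force: [-0.4, -0.2, 0.3]
gripper_width: 1.006
finger_force: 0.0
```

```bash
python3 look.py c6.png
```

```text
scene knob [ 14  14  14  12 139] [370.50359712 169.79136691]
top knob [ 21  20  21  21 288] [460.60763889 270.14583333]
clock 16.8 q [-0.36 -0.44  1.84 -0.    1.74 -0.06] p [ 0.3254 -0.0309  0.3506] rel [-0.579  0.839  0.002]
```

View pics/c6.png

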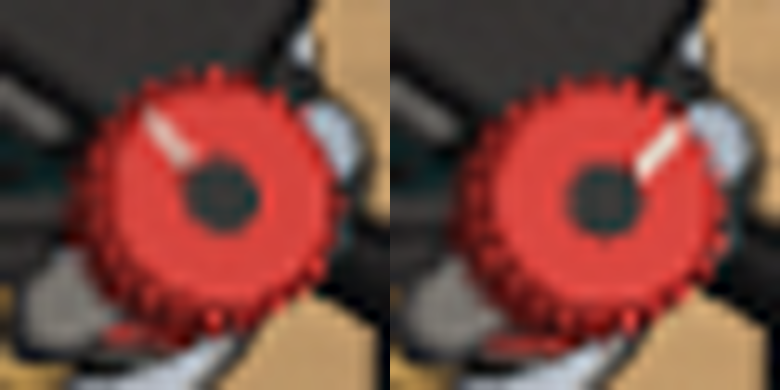

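The line now points up and right at +45°, which is exactly 135° anticlockwise from seated. The scene view puts the knob 1.2 px (3.8 mm) below where it started, which matches a 6 mm stem height. The gripper is clear.

```bash
python3 -c "
from h import *
print(sign_off())"
```

```text
the job is handed in; nothing more can be done
None
```

I screwed the knob down to its stop, backed it off three clicks (6 mm) and let go, then moved the arm clear and handed the job in; the last camera views agreed with that setting, but no verdict came back.

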